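# Overhang a sheet blank for edge inspection

## Task

Using only the fingertips, push the copper sheet blank along the ledge towards the scanner lens until its whole yellow band hangs out past the end of the ledge but the black line across the blank is still on the ledge. Then press the green button all the way down to record the edge, and let it come back up. Slide the blank flat, never lift or tip it, do not press the red button or press green early, and leave everything else where it is.

Things in the scene. Friction and masses are not known exactly. Their poses are not given: they have to be found in the camera images.
- ledge: Fixed aluminium ledge 125 wide (own x, +-62.5) and 300 long (own y, +-150), flat top 50 above the table. Origin at table height under its centre. Own +y is the pushing direction; the open end is the face at y = +150. A dark fence along the +x side (inner face x = +62.5) rises 12 above the top; other sides are open
- ledge_end (a point): middle of the ledge's open end, at its top edge (ledge frame 0, +150, +50)
- lens (a point): top centre of the black scanner lens (56 diameter, top 34 above the table), fixed beyond the open end (ledge frame 0, +200, +34) on the blue base, 12 thick, that also carries the ledge (ledge frame x -85 to +85, y -165 to +265)
- blank: Loose copper-coloured blank, 95 wide (own x) x 150 long (own y) x 6 thick, 0.35 to 0.7 kg, flat on the ledge, its axes within 0.06 rad of the ledge's. Origin: centre of its underside. Leading end at y = +75, with a yellow band from y = +50 to +75; a black line 5 wide crosses it at y = +15; rear edge at y = -75. It tips off if more than half overhangs
- band_near (a point): point on the blank's top: inner border of the yellow band at the blank's -x side (blank frame -47.5, +50, +6)
- band_far (a point): same border at the blank's +x side (blank frame +47.5, +50, +6)
- line_near (a point): point on the blank's top: middle of the black line at the blank's -x side (blank frame -47.5, +15, +6)
- line_far (a point): same line at the blank's +x side (blank frame +47.5, +15, +6)
- record_button (a joint): travel of the green push button in m: 0 up, 0.006 fully down; springs back; fully down takes 5 N
- record_button_top (a point): centre of the green button's top face (28 diameter), pressed straight down; it stands on a fixed grey console 85 x 85 x 35 tall
- stop_button (a joint): travel of the red push button in m, the same kind: 0 up, 0.006 down; not to be pressed
- stop_button_top (a point): centre of the red button's top face, on a like console; the two consoles may have changed places
- setting_pin: brass setting pin, upright cylinder 22 diameter x 22 tall, loose, standing on the fixture's blue base beside the lens; origin under its centre
- v_block: steel V-block, 50 x 70 x 40 tall, loose; origin under its centre
- oil_can: green can with a red cap, 52 diameter x 100 tall, loose; origin under its centre
- screwdriver: screwdriver lying on the table, loose; its own x axis runs from handle to tip
- gauge_block: steel gauge block 35 x 30 x 45 tall, loose; origin under its centre
There are look-alikes about, which are no part of the job. There is more than one size of the blank; the job needs the middle-sized. What is shaped like the part that bears record_button but blue is not meant.

How it is judged:
On the way, in this order (a step that is already met when the one before it is completed fails the run):
1. the whole yellow band is past the end of the ledge and the black line is still on it, the blank flat (y of each of band_near, band_far in the frame of ledge above 0.15 m and y of each of line_near, line_far in the frame of ledge below 0.15 m and z of blank in the frame of ledge between 0.046 and 0.054 m and angle between blank's own z axis and vertical below 0.05 rad), for 0.2 s.
2. the green button is pressed down (value of joint record_button above 0.0045 m), for 0.05 s.
At the end, for the whole second after the job is handed in: both inner corners of the yellow band lie beyond the ledge's end face and both ends of the black line (its middle) lie before it (overhang 25 to 60 mm), the blank flat on the ledge (within 4 mm of height and 0.05 rad) and at rest, both buttons up (all of step 1 and linear speed of blank below 0.01 m/s and value of joint each of record_button, stop_button below 0.0015 m); the robot touches nothing.
It fails at once if the blank is lifted off the ledge, tipped or dropped (z of blank in the frame of ledge above 0.058 m or z of blank in the frame of ledge below 0.042 m or angle between blank's own z axis and vertical above 0.12 rad).
It fails at once if the green button is pressed before the blank overhangs rightly (value of joint record_button above 0.003 m and not (y of each of band_near, band_far in the frame of ledge above 0.15 m and y of each of line_near, line_far in the frame of ledge below 0.15 m)).
It fails at once if the red button is pressed (value of joint stop_button above 0.003 m).
It fails at once if another loose thing is moved more than 20 mm (distance of any of setting_pin, v_block, oil_can, screwdriver, gauge_block from where it was at the start of the episode above 0.02 m).
It also fails if it takes over 45 s, if anything falls off the work surface, if the arm or the gripper's body presses on something with over 40 N, if the wrist force passes 120 N, or if a joint passes its speed limit or range.

## Robot

A 6-joint arm with a two-finger parallel gripper is mounted at the origin on the work surface. World frame = base frame: x ahead of the robot, y to its left, z up, the work surface at z = 0. Lengths are in m, angles in rad, forces in N, time in s.
With the tool pointing down it reaches from about 0.35 to 0.975 m from the base axis. Payload 7.1 kg.
Tool frame: the origin (TCP) lies at the very end of the fingers, on their centre line; the grasp point (between the pads) lies 19 mm behind it (ctrl.pinch_z is the distance from the TCP to the grasp point, in m); z points along the fingers, x is the direction in which the jaws open and shut, and the axes are right-handed (so a half turn about z gives the same grasp; the last joint's range is limited). The gripper opens to 88 mm and grips with 3 to 60 N. Pads are 20 mm wide; open, the fingers measure 115 mm over their backs; the gripper's body (75 mm by 178 mm) begins 61 mm behind the grasp point.
Start: joints at [1.196, 0.423, 1.63, -0, 1.089, -0.019], TCP at [0.218, 0.586, 0.202] pointing down, gripper open.
Joint ranges: [-3, 3], [-0.9, 2.11], [0.09, 2.58], [-1.31, 4.45], [0.11, 2.69], [-2.54, 2.54]. Speed limits (rad/s): [2.39, 2.39, 3.01, 3.14, 3.14, 3.14].

## Interface

Orientations are given as a 3x3 rotation matrix whose columns are the frame's x, y, z axes.
In Python, from bench import sense, capture, ctrl, nets gives the robot as it stands.
- The arm moves only by the tool send_rows, never from a script. Its argument "rows" is a list of rows, each an object of numbers: "tx", "ty", "tz": the shift along the tool's x, y, z in cm; "roll": the turn about the tool's z in rad; "hand": the closure in counts, from 0 (fully open) to 255 (shut). A call has exactly 5 rows; each row is the pose to reach, as a shift and turn from the pose commanded when the call began, along the tool's axes at that moment; what a row does not reach only later rows make up. A row lasts 1/10 s, in which the tool goes at most 50 mm and 8.59 degrees, less where a joint would pass 70% of its speed; a pose out of reach is approached as far as the arm can. A call with a gripper value outside its range is refused whole. The fingers move at their own pace and stop on an object; the grip force is fixed at half the most. Time passes only in rows, so rows that repeat a pose let the fingers close, or fill a call up. It gives the time, the measured TCP pose, the force and the opening at its end, in the units of the state.
- sense(): the state, without advancing time (a new reading comes with each control period).
- capture(name): name is "scene" or "top"; returns a dict with "pixels" (384x512x3 uint8, blue, green, red), "fovy" (degrees; the focal length in pixels is half the picture's height over the tangent of half this angle, whatever the lens; pixels are square), "cx", "cy" (the principal point, pixels), "dist" ([k1, k2, p1, p2, k3] as OpenCV has them; the pictures are not rectified), "position" and "rotation" of the camera in the world. Camera axes: x right, y up, looking along -z (the intrinsics and any distortion apply to the point x, -y, -z); pixel columns grow to the right and rows downward; lengths in m; the calibration is good to about 2 mm. A picture is of the moment at which its call begins. There is no depth.
- ctrl.job_done(): hands the job in, once; it reports no verdict.
Trained networks look in a picture, given as the dict that the camera call returned (one of the last four; its "shot" number tells which), for a name from the list of things; names that differ only in an ending like _2 or _b are one class to them, and where a whole thing is asked for, a point or a joint stands for the part that bears it (a point fixed in the world has none). Each returns a list of dicts, best first, with "conf" (0 to 1); they miss things now and then, are a little off and sometimes report something else, mostly with a low value. They report only what shows in the picture. A call takes as long as a camera call. They do not tell look-alikes from the thing itself.
- nets.spot_in(picture, thing): "rect" ([left, top, width, height] in pixels, round what is visible of it).
- nets.outline_of(picture, thing): "region" (384x512 bool, what is visible of it) and "rect" ([left, top, width, height] in pixels, round what is visible of it).
- nets.spot_point(picture, thing): "xy" ([column, row] in pixels: a listed point, or the origin of a listed thing).
The state is a dict: "time_s": time; "q": joint angles; "joint_velocities": joint speeds; "joint_efforts": joint torques, N m; "ee_pos": TCP position; "orientation": TCP orientation; "wrist_force": force on the tool from outside, world axes, zero at the start; "wrist_torque": the same for the moment, N m; "width": finger opening in m.
Only numpy, scipy, OpenCV 4.12 (cv2) and the standard library are available. Lean on these libraries where they do the work, as an engineer would, in place of code of your own. Each camera call takes 0.05 s, during which the arm holds its last target.

## Working session

There is one attempt and no reset: what is moved stays moved. The work goes in short steps, Python scripts to look and compute and a tool call to move; the robot and the scene stay as the last step left them, time stands still between calls to the robot, and variables do not carry over. Pictures are saved under pics/ and viewed, and the job is handed in when it is done.

Besides the shell and the picture viewer there is one more tool, called after "Call:" by a JSON object that holds its "name" and its "arguments". send_rows: Moves the arm, as the interface text tells. Its arguments: {"type":"object","properties":{"rows":{"type":"array","items":{"type":"object","properties":{"tx":{"type":"number"},"ty":{"type":"number"},"tz":{"type":"number"},"roll":{"type":"number"},"hand":{"type":"number"}}}}},"required":["rows"]}

```bash
ls; mkdir -p pics
python3 - <<'E'
from bench import sense, capture, ctrl, nets
import cv2,pickle
s=sense();print(s['time_s'],s['ee_pos'],s['orientation'],s['width'])
for n in('scene','top'):
    p=capture(n);cv2.imwrite(f'pics/{n}0.png',p['pixels']);pickle.dump(p,open(f'{n}0.pkl','wb'))
    print(n,{k:v for k,v in p.items() if k!='pixels'})
    for t in ['blank','record_button','stop_button','ledge']:
        print(t,[(round(d['conf'],2),[round(float(v)) for v in d['rect']]) for d in nets.spot_in(p,t)])
    for t in ['ledge_end','lens','band_near','band_far','line_near','line_far','record_button_top','stop_button_top']:
        print(t,[(round(d['conf'],2),[round(float(v),1) for v in d['xy']]) for d in nets.spot_point(p,t)])
E
```

```text
pics
0.0 [0.21748263 0.58530879 0.20097187] [[ 3.48374492e-01  9.37355264e-01 -5.68018550e-04]
 [ 9.37354116e-01 -3.48374955e-01 -1.46729830e-03]
 [-1.57326322e-03 -2.12652246e-05 -9.99998762e-01]] 0.08794381254255924
scene {'fovy': 48.00557029909749, 'cx': 254.86120730565588, 'cy': 195.28015409824613, 'dist': array([0.03544007, 0.        , 0.        , 0.        , 0.        ]), 'position': array([ 1.51407657, -0.71132282,  0.93058699]), 'rotation': array([[ 0.52840298, -0.49688485,  0.68840085],
       [ 0.84892721,  0.29908333, -0.43574276],
       [ 0.01062475,  0.81464999,  0.57985559]]), 'shot': 1}
blank [(0.91, [232, 225, 40, 26]), (0.86, [296, 187, 44, 30]), (0.65, [287, 133, 54, 28])]
record_button [(0.44, [195, 242, 12, 8]), (0.39, [146, 225, 8, 12])]
stop_button [(0.45, [189, 216, 14, 8])]
ledge [(0.63, [272, 169, 105, 74])]
ledge_end [(0.82, [342.2, 179.5]), (0.68, [349.8, 177.7])]
lens [(0.93, [348.1, 177.1]), (0.47, [339.9, 197.8])]
band_near [(0.65, [316.7, 185.3]), (0.58, [335.0, 143.7]), (0.57, [250.8, 228.2])]
band_far [(0.95, [322.1, 153.2]), (0.86, [339.1, 197.7]), 
[... 1015 characters left out ...]
), (0.54, [362, 199, 14, 4])]
stop_button []
ledge [(0.7, [118, 127, 132, 84]), (0.19, [324, 193, 2, 7])]
ledge_end [(0.22, [294.3, 115.2])]
lens [(0.88, [143.4, 180.3]), (0.75, [294.0, 115.6])]
band_near [(0.8, [274.6, 174.5]), (0.77, [89.5, 270.0]), (0.56, [189.7, 174.3])]
band_far [(0.97, [272.8, 152.3]), (0.95, [184.5, 153.2]), (0.63, [125.8, 252.2])]
line_near [(0.92, [280.8, 172.6]), (0.87, [198.4, 175.7]), (0.63, [328.1, 195.2]), (0.55, [94.7, 282.9])]
line_far [(0.88, [279.8, 153.3]), (0.71, [195.7, 145.3]), (0.56, [130.4, 264.7]), (0.41, [196.6, 174.9])]
record_button_top [(0.63, [369.4, 203.2]), (0.58, [399.8, 143.3]), (0.45, [337.1, 156.9])]
stop_button_top [(0.4, [325.5, 193.8])]
```

Run:
```python
import cv2
a=cv2.imread('pics/top0.png');cv2.imwrite('pics/top0b.png',cv2.resize(a[90:340,70:430],None,fx=2.2,fy=2.2,interpolation=2))
a=cv2.imread('pics/scene0.png');cv2.imwrite('pics/scene0b.png',cv2.resize(a[90:340,110:420],None,fx=2.4,fy=2.4,interpolation=2))
```

```text
(no output)
```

View pics/top0b.png

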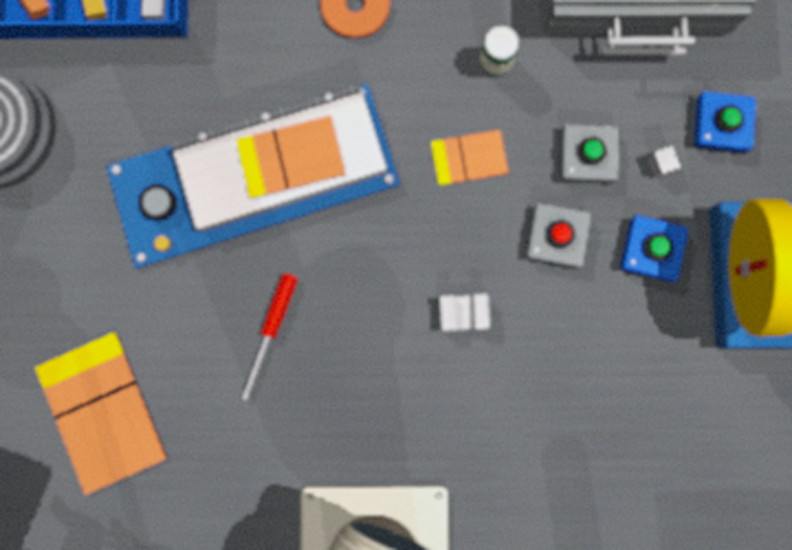

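View pics/scene0b.png

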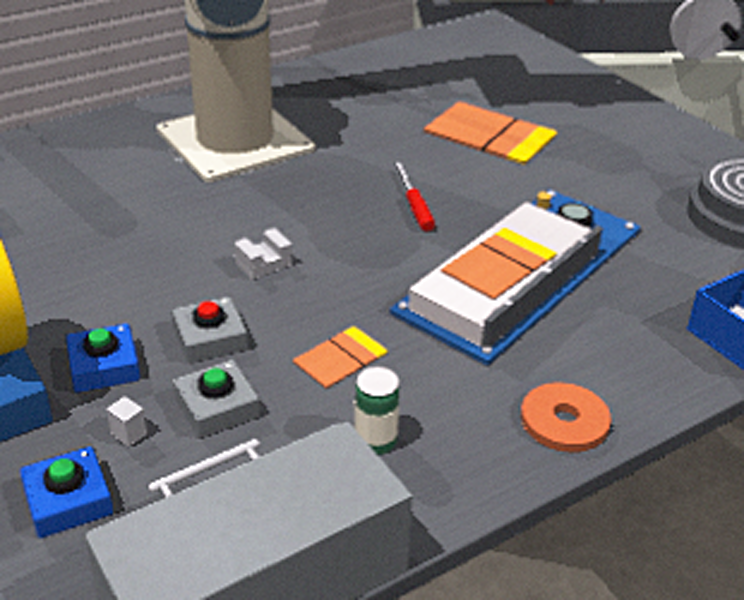

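The top view shows three orange blanks at full-image pixels: on the ledge (~202,162), a small one on the table (~283,161) and a large one (~115,277). Buttons are a grey console with green (~339,158), grey with red (~325,196), and blue consoles with green (~402,143 and ~370,202), which are decoys. I choose the blank on the ledge and the grey/green console.

```bash
cat > h.py <<'E'
import numpy as np,cv2,pickle
from scipy.optimize import least_squares
def K(p):
    f=192/np.tan(np.radians(p['fovy'])/2); return np.array([[f,0,p['cx']],[0,f,p['cy']],[0,0,1]])
def proj(p,X):
    c=(np.atleast_2d(X)-p['position'])@p['rotation']; c=c*[1,-1,-1]
    return cv2.projectPoints(c.reshape(-1,1,3).astype(float),np.zeros(3),np.zeros(3),K(p),p['dist'])[0].reshape(-1,2)
def unproj(p,uv,z):
    n=cv2.undistortPoints(np.array(uv,float).reshape(-1,1,2),K(p),p['dist']).reshape(-1,2)
    d=np.c_[n[:,0],-n[:,1],-np.ones(len(n))]@p['rotation'].T
    t=(z-p['position'][2])/d[:,2]; return p['position']+t[:,None]*d
def pose(x,y,a,P):
    c,s=np.cos(a),np.sin(a);P=np.atleast_2d(P).astype(float)
    return np.c_[x+c*P[:,0]-s*P[:,1],y+s*P[:,0]+c*P[:,1],P[:,2]]
def quad(m):
    """corners of largest blob"""
    n,l,st,_=cv2.connectedComponentsWithStats(m.astype(np.uint8))
    i=1+np.argmax(st[1:,4]); return (l==i)
def maskfit(p,m,z,L,W,x0):
    """fit rectangle W (own x) x L (own y) at height z to mask by IoU-like soft fit of contour"""
    cs,_=cv2.findContours(m.astype(np.uint8),cv2.RETR_EXTERNAL,cv2.CHAIN_APPROX_NONE)
    c=max(cs,key=cv2.contourArea).reshape(-1,2)
    X=unproj(p,c,z)[:,:2]
    return X
E
python3 - <<'E'
from h import *
for n,sc in(('top',1),('scene',1)):
    p=pickle.load(open(n+'0.pkl','rb'));im=p['pixels']
    x0,y0,x1,y1=(112,120,258,218) if n=='top' else (265,165,385,245)
    c=cv2.resize(im[y0:y1,x0:x1],None,fx=5.4,fy=5.4,interpolation=2)
    cv2.imwrite(f'pics/{n}_crop.png',c)
p=pickle.load(open('top0.pkl','rb'));im=p['pixels']
for uv in [(339.5,158),(325,196),(145,181),(202,162)]: print(uv,im[int(uv[1]),int(uv[0])],unproj(p,[uv],0.05))
E
```

```text
(339.5, 158) [ 99 195  40] [[ 0.6111641  -0.33728829  0.05      ]]
(325, 196) [ 11  38 234] [[ 0.48332508 -0.28520739  0.05      ]]
(145, 181) [171 171 162] [[0.53676877 0.31195271 0.05      ]]
(202, 162) [ 86 151 230] [[0.60000592 0.12256321 0.05      ]]
```

View pics/top_crop.png

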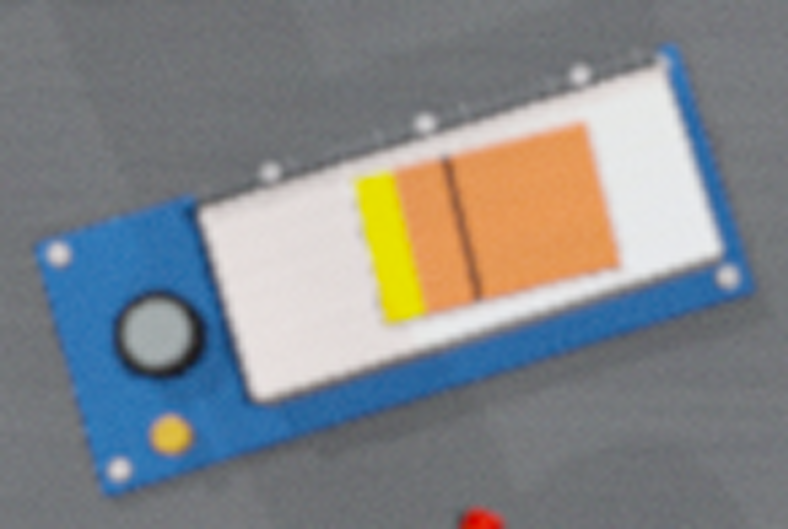

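View pics/scene_crop.png

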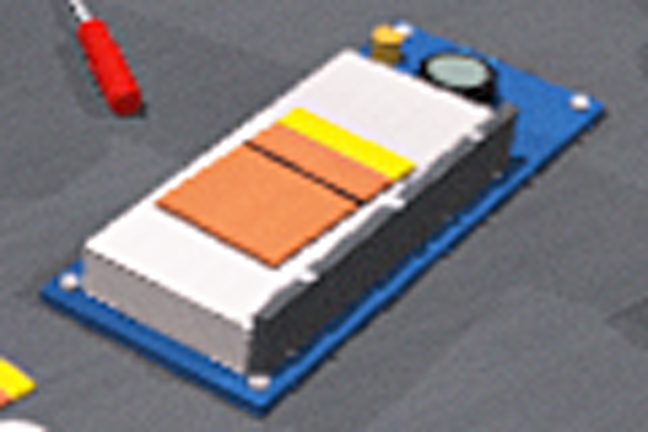

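The crops show the blank on the ledge: yellow band toward the lens (left) and a gap to the fence on the upper side. Now fitting poses from corners in both views.

```bash
cat > fit.py <<'E'
from h import *
T=pickle.load(open('top0.pkl','rb'));S=pickle.load(open('scene0.pkl','rb'))
f=lambda L,o:(np.array(L,float)+.5)/5.4-.5+o
Lt=f([(200,207),(256,402),(722,255),(660,67)],(112,120)); Lm=np.array([(62.5,150,50),(-62.5,150,50),(-62.5,-150,50),(62.5,-150,50)])/1e3
Ls=f([(350,50),(88,247)],(265,165)); Lsm=Lm[[1,2]]
Bt=f([(357,179),(388,322),(619,265),(586,124)],(112,120));Bm=np.array([(47.5,75,56),(-47.5,75,56),(-47.5,-75,56),(47.5,-75,56)])/1e3
Bs=f([(413,168),(290,108),(157,203),(277,266)],(265,165))
def fit(a,am,b,bm,x0):
    g=lambda v:np.r_[(proj(T,pose(*v,am))-a).ravel(),(proj(S,pose(*v,bm))-b).ravel()]
    r=least_squares(g,x0);return r.x,g(r.x).reshape(-1,2).round(1)
if __name__=='__main__':
    l,e=fit(Lt,Lm,Ls,Lsm,(.6,.12,-.2));print('ledge',l,e.tolist())
    b,e=fit(Bt,Bm,Bs,Bm,(.6,.12,-.2));print('blank',b,e.tolist())
    d=pose(0,0,-l[2],[[b[0]-l[0],b[1]-l[1],0]]);print('blank in ledge',d,b[2]-l[2])
    for n,p in(('top',T),('scene',S)):
        im=p['pixels']; hs=cv2.cvtColor(im,cv2.COLOR_BGR2HSV)
        m=(abs(hs[...,0].astype(int)-70)<22)&(hs[...,1]>130)&(hs[...,2]>60);
        r=((hs[...,0]<8)|(hs[...,0]>172))&(hs[...,1]>150)&(hs[...,2]>90)
        for nm,mm in(('green',m),('red',r)):
            k,l_,st,ce=cv2.connectedComponentsWithStats(mm.astype(np.uint8))
            for i in range(1,k):
                if st[i,4]>15: print(n,nm,ce[i].round(1),st[i],unproj(p,[ce[i]],.05).round(4)[0,:2])
E
python3 fit.py
```

```text
ledge [0.5991019  0.14071808 0.30295987] [[-0.1, 0.3], [-0.4, -0.6], [-0.3, -0.4], [0.1, -0.3], [-0.5, 0.0], [-0.7, -0.5]]
blank [0.60361189 0.12203906 0.25216097] [[-0.9, -0.0], [-0.1, 0.6], [1.1, -0.2], [0.2, -1.0], [0.2, -0.7], [1.1, -0.2], [-0.6, -0.3], [-0.6, -0.1]]
blank in ledge [[-0.00126823 -0.01917388  0.        ]] -0.05079890813418303
top green [402.1 142.9] [398 139   9   9  67] [ 0.6622 -0.5507]
top green [339.2 157.6] [335 154   9   9  66] [ 0.6124 -0.3364]
top green [369.7 201.4] [365 197  10  10  77] [ 0.4645 -0.4325]
top red [324.7 195.6] [320 191  10  10  75] [ 0.4845 -0.2844]
top red [413.9 210.2] [411 209   7   4  16] [ 0.4343 -0.5778]
top red [196.5 228.3] [189 215  16  29 211] [0.3791 0.1381]
scene green [151.  230.3] [147 227   9   8  57] [ 0.4613 -0.4294]
scene green [199.  247.2] [195 244   9   8  60] [ 0.6103 -0.3356]
scene green [135.3 285.6] [130 281  11  10  89] [ 0.6594 -0.5488]
scene red [284.7 176.9] [279 168  12  18 109] [0.4256 0.1091]
scene red [196.1 218.8] [192 216   9   7  51] [ 0.4821 -0.2836]
```

Call:
{"name": "send_rows", "arguments": {"rows": [{"tx":-2.6,"ty":4.0,"tz":0,"roll":0.12,"hand":120},{"tx":-5.2,"ty":8.0,"tz":0,"roll":0.24,"hand":120},{"tx":-7.8,"ty":12.0,"tz":0,"roll":0.36,"hand":120},{"tx":-10.4,"ty":16.0,"tz":0,"roll":0.48,"hand":120},{"tx":-13.0,"ty":20.0,"tz":0,"roll":0.6,"hand":120}]}}

```text
time_s: 1.8
ee_pos: [0.3607, 0.3929, 0.202]
orientation: [[0.819, 0.573, 0.0], [0.573, -0.819, 0.0], [0.001, -0.0, -1.0]]
wrist_force: [0.5, 0.3, -0.3]
width: 0.0516
```

```bash
cat > to.py <<'E'
import sys,numpy as np
from bench import sense
# args: frame(l/w) x y z yaw ; prints shift in tool cm
s=sense();R=np.array(s['orientation']);p=np.array(s['ee_pos'])
fr=sys.argv[1];x,y,z=map(float,sys.argv[2:5])
L=(0.5991,0.1407,0.303)
if fr=='l':
    c,si=np.cos(L[2]),np.sin(L[2]);x,y=L[0]+c*x-si*y,L[1]+si*x+c*y
d=R.T@(np.array([x,y,z])-p)
yaw=np.arctan2(R[1,0],R[0,0]);t=float(sys.argv[5]) if len(sys.argv)>5 else L[2]
dl=np.array([p[0]-L[0],p[1]-L[1]]);c,si=np.cos(L[2]),np.sin(L[2])
print('t',s['time_s'],'pos',p.round(4),'ledge xy',(c*dl[0]+si*dl[1]).round(4),(-si*dl[0]+c*dl[1]).round(4),'yaw',yaw.round(3),'w',round(s['width'],4),'F',np.round(s['wrist_force'],1))
print('shift cm',(d*100).round(2),'roll',round(yaw-t,3),'tilt',R[:,2].round(4))
E
python3 to.py l -0.002 -0.13 0.2
```

```text
t 1.8 pos [0.3607 0.3929 0.202 ] ledge xy -0.1523 0.3118 yaw 0.611 w 0.0516 F [ 0.5  0.3 -0.3]
shift cm [ 0.95 46.66  0.2 ] roll 0.308 tilt [ 4.e-04  3.e-04 -1.e+00]
```

Call:
{"name": "send_rows", "arguments": {"rows": [{"tx":0.2,"ty":4.6,"tz":0,"roll":0.06,"hand":120},{"tx":0.4,"ty":9.2,"tz":0,"roll":0.12,"hand":120},{"tx":0.5,"ty":13.8,"tz":0,"roll":0.18,"hand":120},{"tx":0.6,"ty":18.4,"tz":0,"roll":0.24,"hand":120},{"tx":0.7,"ty":23.0,"tz":0,"roll":0.308,"hand":120}]}}

```text
time_s: 2.3
ee_pos: [0.4993, 0.2089, 0.2021]
orientation: [[0.954, 0.3, 0.001], [0.3, -0.954, 0.0], [0.001, -0.0, -1.0]]
wrist_force: [0.8, 1.4, -0.2]
width: 0.0464
```

```bash
python3 to.py l -0.002 -0.13 0.2
```

```text
t 2.3 pos [0.4993 0.2089 0.2021] ledge xy -0.0749 0.0948 yaw 0.304 w 0.0464 F [ 0.8  1.4 -0.2]
shift cm [ 7.26 22.49  0.21] roll 0.001 tilt [ 5.e-04  3.e-04 -1.e+00]
```

Call:
{"name": "send_rows", "arguments": {"rows": [{"tx":1.5,"ty":4.6,"tz":0,"roll":0,"hand":120},{"tx":3.0,"ty":9.2,"tz":0,"roll":0,"hand":120},{"tx":4.5,"ty":13.8,"tz":0,"roll":0,"hand":120},{"tx":6.0,"ty":18.4,"tz":0,"roll":0,"hand":120},{"tx":7.3,"ty":22.5,"tz":0,"roll":0,"hand":120}]}}

```text
time_s: 2.8
ee_pos: [0.6371, 0.0159, 0.2019]
orientation: [[0.953, 0.302, 0.0], [0.302, -0.953, -0.0], [0.0, 0.0, -1.0]]
wrist_force: [0.7, -0.2, 0.6]
width: 0.0464
```

```bash
python3 to.py l -0.002 -0.13 0.075
python3 - <<'E'
from h import *
from bench import capture
for n in('scene','top'):
    p=capture(n);pickle.dump(p,open(n+'1.pkl','wb'));cv2.imwrite(f'pics/{n}1.png',p['pixels'])
a=cv2.imread('pics/scene1.png');cv2.imwrite('pics/scene1b.png',cv2.resize(a[90:290,190:430],None,fx=3,fy=3,interpolation=2))
E
```

```text
t 2.8 pos [0.6371 0.0159 0.2019] ledge xy -0.001 -0.1305 yaw 0.306 w 0.0464 F [ 0.7 -0.2  0.6]
shift cm [-0.1  -0.05 12.69] roll 0.003 tilt [ 5.e-04 -1.e-04 -1.e+00]
```

View pics/scene1b.png

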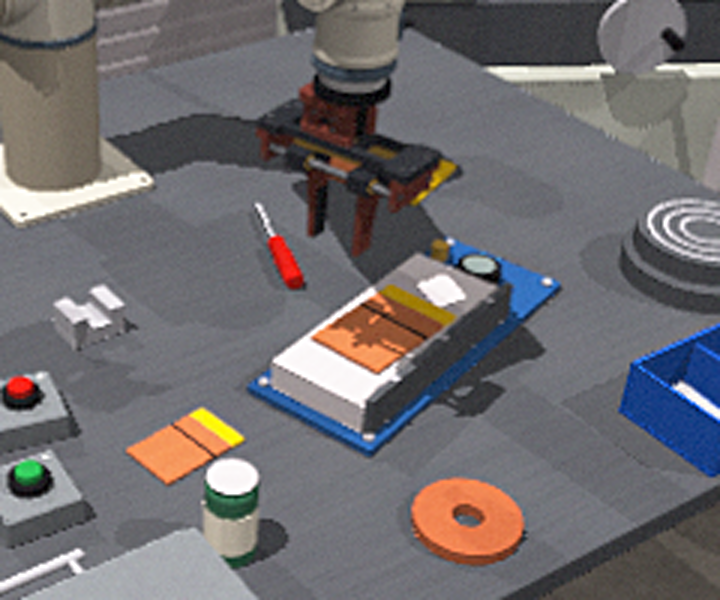

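Run:
```python
from h import *
for n in('scene','top'):
    p=pickle.load(open(n+'1.pkl','rb'));print(n,proj(p,[[.6371,.0159,.2019]]),((proj(p,[[.6371,.0159,.2019]])-[190,90])*3))
a=cv2.imread('pics/top1.png');cv2.imwrite('pics/top1b.png',cv2.resize(a[90:290,100:360],None,fx=3,fy=3,interpolation=2))
```

```text
scene [[301.82509374 176.12725341]] [[335.47528122 258.38176024]]
top [[231.44192935 139.47761502]] [[124.32578806 148.43284506]]
```

View pics/top1b.png

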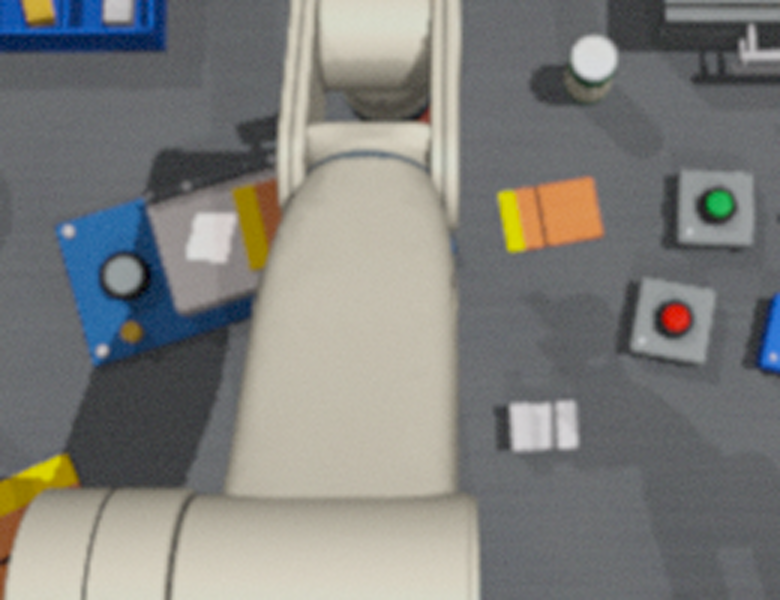

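The top view's tool is hidden by the arm. In the scene view the fingertips are at about (303,172) in the full image, 4 px above the prediction, so I'll descend in stages and re-check.

Call:
{"name": "send_rows", "arguments": {"rows": [{"tx":-0.1,"ty":0,"tz":3,"roll":0,"hand":120},{"tx":-0.1,"ty":0,"tz":6,"roll":0,"hand":120},{"tx":-0.1,"ty":0,"tz":9,"roll":0,"hand":120},{"tx":-0.1,"ty":0,"tz":11.5,"roll":0,"hand":120},{"tx":-0.1,"ty":0,"tz":12.5,"roll":0,"hand":120}]}}

```text
time_s: 3.4
ee_pos: [0.6327, 0.0185, 0.0742]
orientation: [[0.953, 0.303, -0.004], [0.303, -0.953, 0.0], [-0.004, -0.001, -1.0]]
wrist_force: [-1.1, 0.5, 0.4]
width: 0.0463
```

```bash
cat > look.py <<'E'
import sys
from h import *
from bench import capture,sense
n=sys.argv[1];x0,y0,x1,y1=map(int,sys.argv[2:6]);k=float(sys.argv[6]);o=sys.argv[7]
p=capture(n);pickle.dump(p,open(o+'.pkl','wb'))
print('tcp px',((proj(p,[sense()['ee_pos']])-[x0,y0]+.5)*k-.5).round(0))
cv2.imwrite('pics/'+o+'.png',cv2.resize(p['pixels'][y0:y1,x0:x1],None,fx=k,fy=k,interpolation=2))
E
python3 to.py l -0.002 -0.13 0.053; python3 look.py scene 265 140 385 245 5.4 s2
```

```text
t 3.4 pos [0.6327 0.0185 0.0742] ledge xy -0.0044 -0.1266 yaw 0.308 w 0.0463 F [-1.1  0.5  0.4]
shift cm [0.25 0.34 2.12] roll 0.005 tilt [-4.4e-03  1.0e-04 -1.0e+00]
tcp px [[185. 369.]]
```

View pics/s2.png

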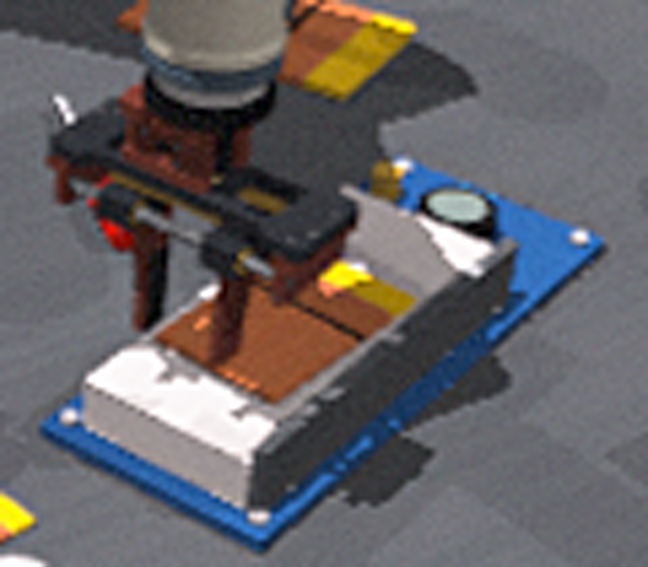

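Call:
{"name": "send_rows", "arguments": {"rows": [{"tx":0.2,"ty":0.5,"tz":0.2,"roll":0,"hand":120},{"tx":0.2,"ty":1.0,"tz":0.6,"roll":0,"hand":120},{"tx":0.2,"ty":1.0,"tz":1.0,"roll":0,"hand":120},{"tx":0.2,"ty":1.0,"tz":1.4,"roll":0,"hand":120},{"tx":0.2,"ty":1.0,"tz":1.4,"roll":0,"hand":120}]}}

```text
time_s: 3.95
ee_pos: [0.6396, 0.0088, 0.0626]
orientation: [[0.953, 0.302, -0.0], [0.302, -0.953, 0.0], [-0.0, -0.0, -1.0]]
wrist_force: [-0.7, -0.2, 0.2]
width: 0.046
```

```bash
python3 to.py l -0.002 -0.13 0.053; python3 look.py scene 265 140 385 245 5.4 s3
```

```text
t 3.95 pos [0.6396 0.0088 0.0626] ledge xy -0.0007 -0.138 yaw 0.307 w 0.046 F [-0.7 -0.2  0.2]
shift cm [-0.13 -0.8   0.96] roll 0.004 tilt [-4.e-04  1.e-04 -1.e+00]
tcp px [[177. 394.]]
```

View pics/s3.png

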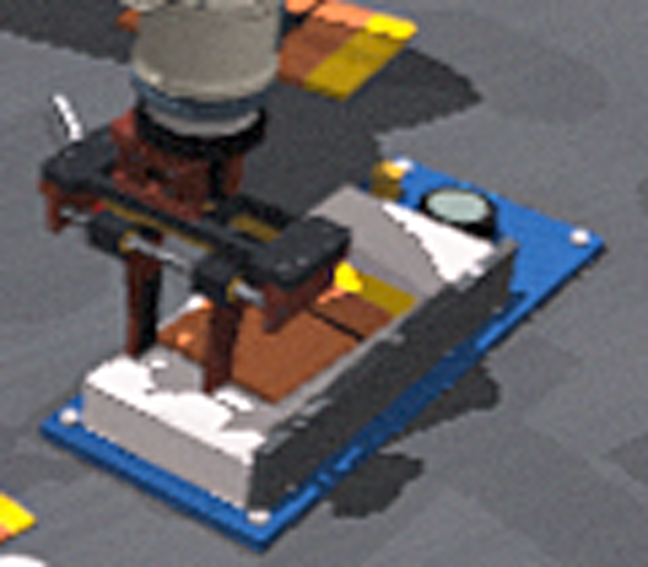

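Call:
{"name": "send_rows", "arguments": {"rows": [{"tx":0,"ty":0,"tz":0.3,"roll":0,"hand":120},{"tx":0,"ty":0,"tz":0.6,"roll":0,"hand":120},{"tx":0,"ty":0,"tz":0.8,"roll":0,"hand":120},{"tx":0,"ty":0,"tz":0.9,"roll":0,"hand":120},{"tx":0,"ty":0,"tz":0.9,"roll":0,"hand":120}]}}

```text
time_s: 4.5
ee_pos: [0.6397, 0.0089, 0.0535]
orientation: [[0.953, 0.302, -0.0], [0.302, -0.953, 0.0], [-0.0, -0.0, -1.0]]
wrist_force: [-0.4, 0.5, 0.2]
width: 0.0463
```

```bash
python3 to.py l -0.002 -0.13 0.053; python3 look.py scene 265 140 385 245 5.4 s4
```

```text
t 4.5 pos [0.6397 0.0089 0.0535] ledge xy -0.0006 -0.1379 yaw 0.307 w 0.0463 F [-0.4  0.5  0.2]
shift cm [-0.14 -0.79  0.05] roll 0.004 tilt [-4.e-04  0.e+00 -1.e+00]
tcp px [[177. 406.]]
```

View pics/s4.png

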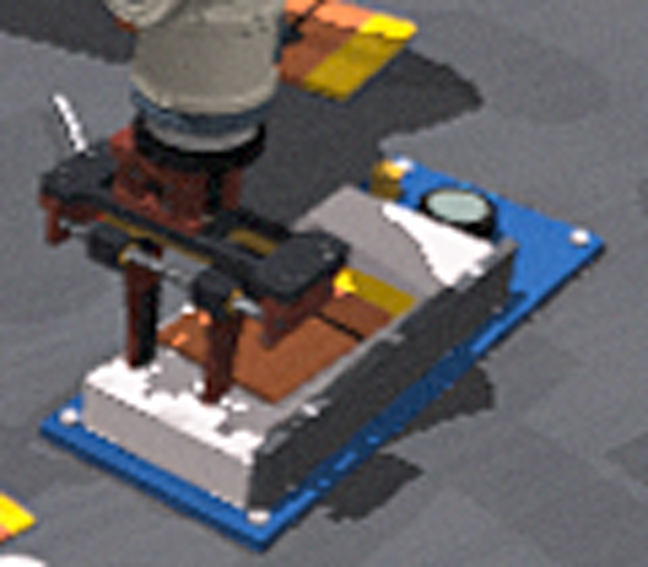

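Run:
```python
import pickle,cv2
p=pickle.load(open('s4.pkl','rb'))
cv2.imwrite('pics/s4z.png',cv2.resize(p['pixels'][180:235,275:325],None,fx=11,fy=11,interpolation=cv2.INTER_CUBIC))
```

```text
(no output)
```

View pics/s4z.png

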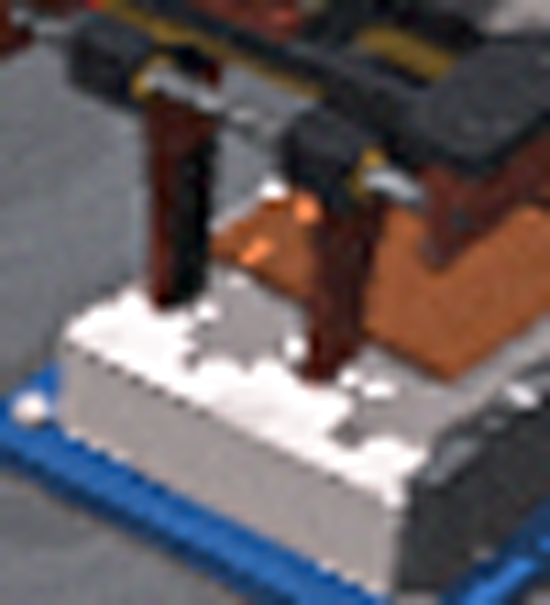

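Call:
{"name": "send_rows", "arguments": {"rows": [{"tx":0,"ty":0,"tz":0.1,"roll":0,"hand":120},{"tx":0,"ty":0,"tz":0.2,"roll":0,"hand":120},{"tx":0,"ty":0,"tz":0.3,"roll":0,"hand":120},{"tx":0,"ty":0,"tz":0.4,"roll":0,"hand":120},{"tx":0,"ty":0,"tz":0.4,"roll":0,"hand":120}]}}

```text
time_s: 5.05
ee_pos: [0.6397, 0.0088, 0.0496]
orientation: [[0.953, 0.302, -0.0], [0.302, -0.953, -0.0], [-0.0, -0.0, -1.0]]
wrist_force: [0.5, 0.3, 0.0]
width: 0.0468
```

```bash
python3 to.py l -0.002 -0.13 0.053
```

```text
t 5.05 pos [0.6397 0.0088 0.0496] ledge xy -0.0006 -0.138 yaw 0.307 w 0.0468 F [0.5 0.3 0. ]
shift cm [-0.14 -0.8  -0.34] roll 0.004 tilt [-3.e-04 -0.e+00 -1.e+00]
```

Call:
{"name": "send_rows", "arguments": {"rows": [{"tx":0,"ty":0,"tz":0.1,"roll":0,"hand":120},{"tx":0,"ty":0,"tz":0.2,"roll":0,"hand":120},{"tx":0,"ty":0,"tz":0.3,"roll":0,"hand":120},{"tx":0,"ty":0,"tz":0.3,"roll":0,"hand":120},{"tx":0,"ty":0,"tz":0.3,"roll":0,"hand":120}]}}

```text
time_s: 5.55
ee_pos: [0.6398, 0.0089, 0.0467]
orientation: [[0.953, 0.302, -0.0], [0.302, -0.953, 0.0], [-0.0, -0.0, -1.0]]
wrist_force: [-0.4, 0.7, -0.6]
width: 0.0467
```

```bash
python3 to.py l -0.002 -0.13 0.053;python3 look.py scene 275 180 325 235 11 s5
```

```text
t 5.55 pos [0.6398 0.0089 0.0467] ledge xy -0.0005 -0.138 yaw 0.307 w 0.0467 F [-0.4  0.7 -0.6]
shift cm [-0.15 -0.8  -0.63] roll 0.004 tilt [-1.e-04  0.e+00 -1.e+00]
tcp px [[249. 406.]]
```

View pics/s5.png

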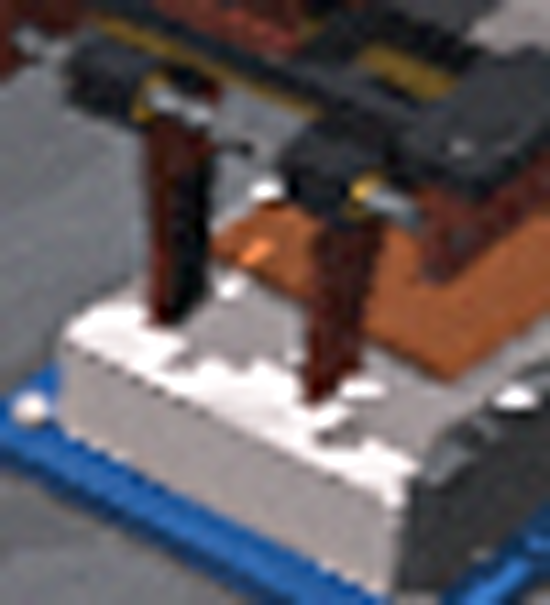

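Call:
{"name": "send_rows", "arguments": {"rows": [{"tx":0,"ty":0,"tz":0.2,"roll":0,"hand":120},{"tx":0,"ty":0,"tz":0.4,"roll":0,"hand":120},{"tx":0,"ty":0,"tz":0.6,"roll":0,"hand":120},{"tx":0,"ty":0,"tz":0.7,"roll":0,"hand":120},{"tx":0,"ty":0,"tz":0.7,"roll":0,"hand":120}]}}

```text
time_s: 6.1
ee_pos: [0.6397, 0.0089, 0.0395]
orientation: [[0.953, 0.302, -0.0], [0.302, -0.953, 0.0], [-0.0, -0.0, -1.0]]
wrist_force: [-0.1, -0.2, 0.7]
width: 0.0463
```

```bash
python3 to.py l -0.002 -0.13 0.053;python3 look.py scene 275 180 325 235 11 s6
```

```text
t 6.1 pos [0.6397 0.0089 0.0395] ledge xy -0.0006 -0.1379 yaw 0.307 w 0.0463 F [-0.1 -0.2  0.7]
shift cm [-0.14 -0.79 -1.35] roll 0.004 tilt [-4.e-04  0.e+00 -1.e+00]
tcp px [[247. 425.]]
```

View pics/s6.png

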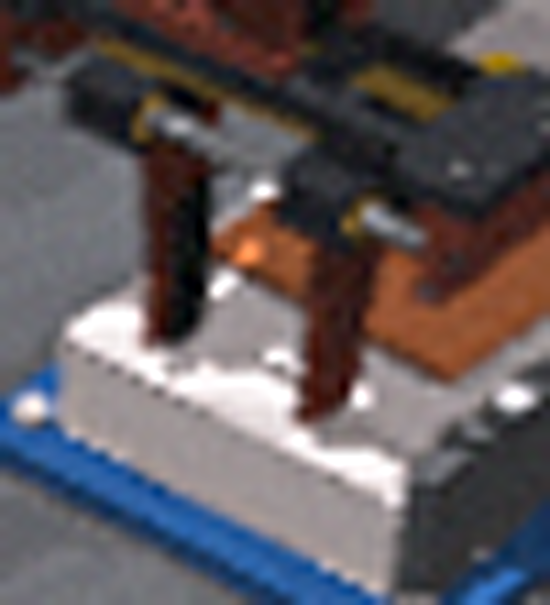

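Call:
{"name": "send_rows", "arguments": {"rows": [{"tx":0,"ty":0,"tz":0.1,"roll":0,"hand":120},{"tx":0,"ty":0,"tz":0.2,"roll":0,"hand":120},{"tx":0,"ty":0,"tz":0.25,"roll":0,"hand":120},{"tx":0,"ty":0,"tz":0.25,"roll":0,"hand":120},{"tx":0,"ty":0,"tz":0.25,"roll":0,"hand":120}]}}

```text
time_s: 6.65
ee_pos: [0.6398, 0.0089, 0.0373]
orientation: [[0.953, 0.302, -0.0], [0.302, -0.953, -0.0], [-0.0, -0.0, -1.0]]
wrist_force: [0.3, 0.6, -0.7]
width: 0.0467
```

```bash
python3 to.py l -0.002 -0.13 0.053;python3 look.py scene 275 180 325 235 11 s7
```

```text
t 6.65 pos [0.6398 0.0089 0.0373] ledge xy -0.0005 -0.138 yaw 0.307 w 0.0467 F [ 0.3  0.6 -0.7]
shift cm [-0.15 -0.8  -1.57] roll 0.004 tilt [-1.e-04 -0.e+00 -1.e+00]
tcp px [[247. 431.]]
```

View pics/s7.png

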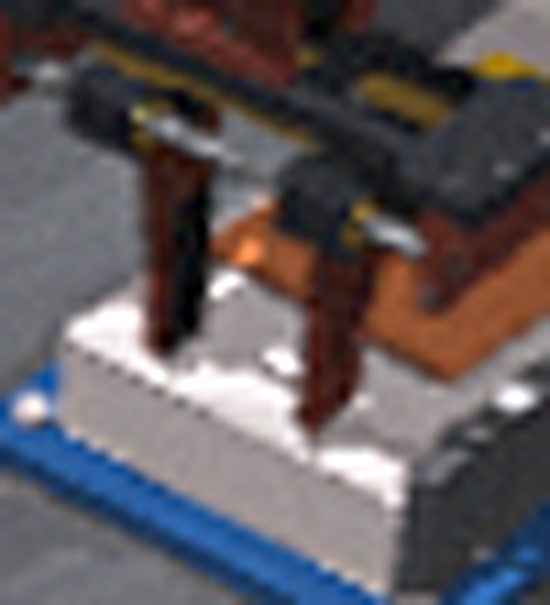

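Call:
{"name": "send_rows", "arguments": {"rows": [{"tx":0,"ty":0,"tz":0.1,"roll":0,"hand":120},{"tx":0,"ty":0,"tz":0.1,"roll":0,"hand":120},{"tx":0,"ty":0,"tz":0.15,"roll":0,"hand":120},{"tx":0,"ty":0,"tz":0.15,"roll":0,"hand":120},{"tx":0,"ty":0,"tz":0.15,"roll":0,"hand":120}]}}

```text
time_s: 7.2
ee_pos: [0.6398, 0.0089, 0.0358]
orientation: [[0.953, 0.302, -0.0], [0.302, -0.953, -0.0], [-0.0, 0.0, -1.0]]
wrist_force: [0.5, -0.4, -0.4]
width: 0.0465
```

Call:
{"name": "send_rows", "arguments": {"rows": [{"tx":0,"ty":0,"tz":0.1,"roll":0,"hand":120},{"tx":0,"ty":0,"tz":0.1,"roll":0,"hand":120},{"tx":0,"ty":0,"tz":0.15,"roll":0,"hand":120},{"tx":0,"ty":0,"tz":0.15,"roll":0,"hand":120},{"tx":0,"ty":0,"tz":0.15,"roll":0,"hand":120}]}}

```text
time_s: 7.7
ee_pos: [0.6398, 0.0088, 0.0343]
orientation: [[0.953, 0.302, -0.0], [0.302, -0.953, -0.0], [-0.0, 0.0, -1.0]]
wrist_force: [0.8, 0.4, 0.4]
width: 0.0465
```

```bash
python3 to.py l -0.002 -0.13 0.053;python3 look.py scene 275 180 325 235 11 s8
```

```text
t 7.7 pos [0.6398 0.0088 0.0343] ledge xy -0.0005 -0.138 yaw 0.307 w 0.0465 F [0.8 0.4 0.4]
shift cm [-0.15 -0.8  -1.87] roll 0.004 tilt [-0. -0. -1.]
tcp px [[246. 439.]]
```

View pics/s8.png

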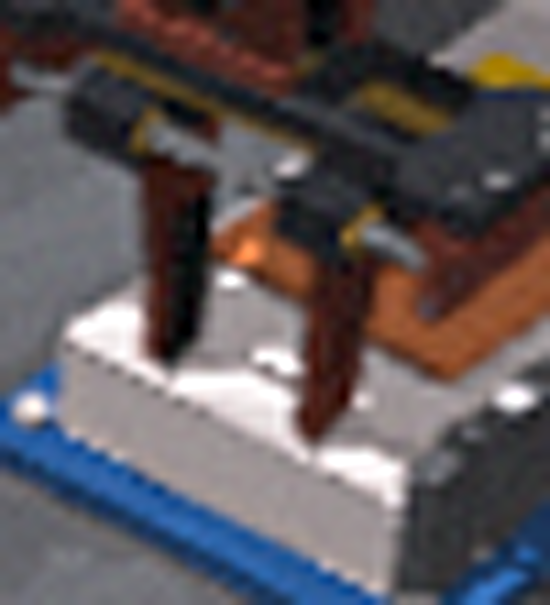

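Call:
{"name": "send_rows", "arguments": {"rows": [{"tx":0,"ty":0,"tz":0.1,"roll":0,"hand":120},{"tx":0,"ty":0,"tz":0.1,"roll":0,"hand":120},{"tx":0,"ty":0,"tz":0.15,"roll":0,"hand":120},{"tx":0,"ty":0,"tz":0.15,"roll":0,"hand":120},{"tx":0,"ty":0,"tz":0.15,"roll":0,"hand":120}]}}

```text
time_s: 8.25
ee_pos: [0.6398, 0.0089, 0.0328]
orientation: [[0.953, 0.302, -0.0], [0.302, -0.953, -0.0], [-0.0, -0.0, -1.0]]
wrist_force: [-0.7, -0.9, -0.5]
width: 0.0462
```

Call:
{"name": "send_rows", "arguments": {"rows": [{"tx":0,"ty":0,"tz":0.1,"roll":0,"hand":120},{"tx":0,"ty":0,"tz":0.1,"roll":0,"hand":120},{"tx":0,"ty":0,"tz":0.15,"roll":0,"hand":120},{"tx":0,"ty":0,"tz":0.15,"roll":0,"hand":120},{"tx":0,"ty":0,"tz":0.15,"roll":0,"hand":120}]}}

```text
time_s: 8.75
ee_pos: [0.6399, 0.0089, 0.0313]
orientation: [[0.953, 0.302, 0.0], [0.302, -0.953, 0.0], [0.0, -0.0, -1.0]]
wrist_force: [0.2, 0.4, -0.5]
width: 0.0464
```

```bash
python3 to.py l -0.002 -0.13 0.053;python3 look.py scene 275 180 325 235 11 s9
```

```text
t 8.75 pos [0.6399 0.0089 0.0313] ledge xy -0.0004 -0.138 yaw 0.307 w 0.0464 F [ 0.2  0.4 -0.5]
shift cm [-0.15 -0.8  -2.17] roll 0.004 tilt [ 0.  0. -1.]
tcp px [[245. 447.]]
```

View pics/s9.png

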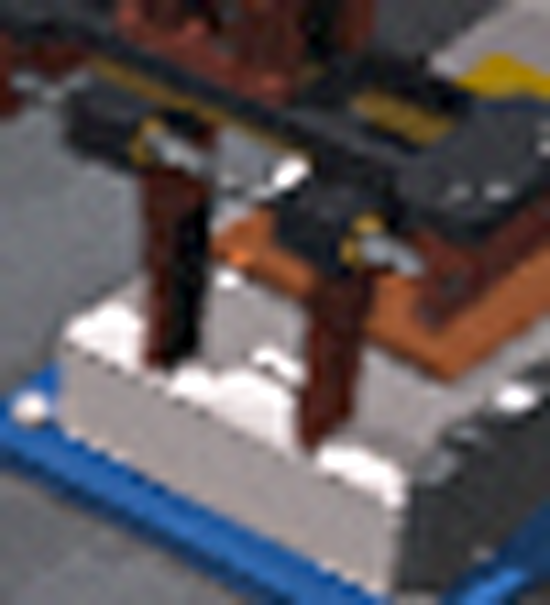

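Call:
{"name": "send_rows", "arguments": {"rows": [{"tx":0,"ty":0,"tz":0.05,"roll":0,"hand":120},{"tx":0,"ty":0,"tz":0.1,"roll":0,"hand":120},{"tx":0,"ty":0,"tz":0.15,"roll":0,"hand":120},{"tx":0,"ty":0,"tz":0.15,"roll":0,"hand":120},{"tx":0,"ty":0,"tz":0.15,"roll":0,"hand":120}]}}

```text
time_s: 9.3
ee_pos: [0.6398, 0.0088, 0.0297]
orientation: [[0.953, 0.302, -0.0], [0.302, -0.953, 0.0], [-0.0, -0.0, -1.0]]
wrist_force: [0.3, -0.5, 0.3]
width: 0.0466
```

```bash
python3 -c "
from bench import ctrl,sense
print(ctrl.pinch_z,[a for a in dir(ctrl) if a[0]!='_']);s=sense();print(s['joint_efforts'],s['q'])";python3 look.py scene 265 140 385 245 5.4 s10
```

```text
0.0187 ['IKError', 'job_done', 'pinch_z']
[ 6.63776282e-04 -6.09588003e+01 -2.02729547e+01  4.63101233e-02
  3.72849649e-02 -4.19346009e-05] [-4.78540452e-03  6.66001849e-01  1.68056857e+00  1.29977563e-05
  7.95095213e-01 -3.11739760e-01]
tcp px [[174. 437.]]
```

View pics/s10.png

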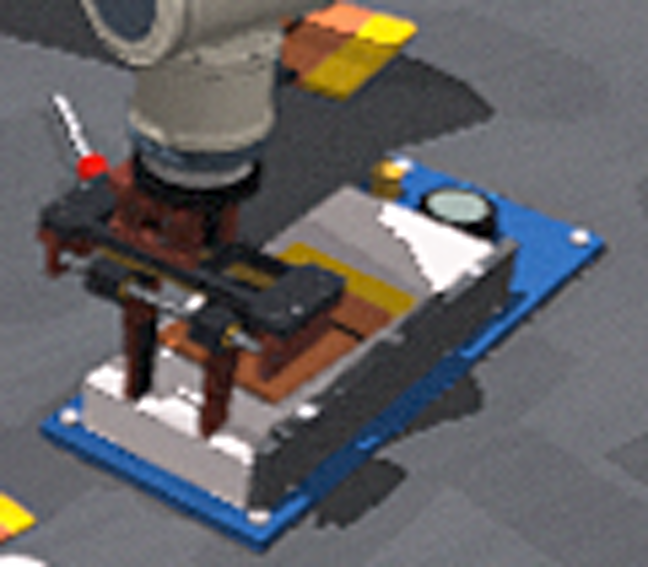

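Call:
{"name": "send_rows", "arguments": {"rows": [{"tx":0,"ty":0,"tz":0.05,"roll":0,"hand":120},{"tx":0,"ty":0,"tz":0.1,"roll":0,"hand":120},{"tx":0,"ty":0,"tz":0.15,"roll":0,"hand":120},{"tx":0,"ty":0,"tz":0.15,"roll":0,"hand":120},{"tx":0,"ty":0,"tz":0.15,"roll":0,"hand":120}]}}

```text
time_s: 9.85
ee_pos: [0.64, 0.0089, 0.0295]
orientation: [[0.953, 0.302, 0.0], [0.302, -0.953, -0.0], [0.0, 0.0, -1.0]]
wrist_force: [-3.3, 0.8, 10.4]
width: 0.0466
```

Call:
{"name": "send_rows", "arguments": {"rows": [{"tx":-0.1,"ty":0,"tz":-0.35,"roll":0,"hand":120},{"tx":-0.1,"ty":-0.8,"tz":-0.35,"roll":0,"hand":120},{"tx":-0.1,"ty":-1.6,"tz":-0.35,"roll":0,"hand":120},{"tx":-0.1,"ty":-2.4,"tz":-0.35,"roll":0,"hand":120},{"tx":-0.1,"ty":-3.0,"tz":-0.35,"roll":0,"hand":120}]}}

```text
time_s: 10.35
ee_pos: [0.6293, 0.0382, 0.0315]
orientation: [[0.953, 0.303, -0.001], [0.303, -0.953, 0.0], [-0.001, -0.0, -1.0]]
wrist_force: [-0.8, -0.5, -0.1]
width: 0.0462
```

Call:
{"name": "send_rows", "arguments": {"rows": [{"tx":0,"ty":-0.6,"tz":0,"roll":0,"hand":120},{"tx":0,"ty":-1.2,"tz":0,"roll":0,"hand":120},{"tx":0,"ty":-1.8,"tz":0,"roll":0,"hand":120},{"tx":0,"ty":-2.4,"tz":0,"roll":0,"hand":120},{"tx":0,"ty":-3.0,"tz":0,"roll":0,"hand":120}]}}

```text
time_s: 10.85
ee_pos: [0.6205, 0.066, 0.0317]
orientation: [[0.953, 0.302, -0.0], [0.302, -0.953, -0.0], [-0.0, 0.0, -1.0]]
wrist_force: [0.7, -2.9, -1.3]
width: 0.0462
```

```bash
python3 to.py l -0.002 0.033 0.0315;python3 look.py scene 265 140 385 245 5.4 s11;python3 look.py top 112 120 258 218 5.4 t11
```

```text
t 10.85 pos [0.6205 0.066  0.0317] ledge xy -0.0019 -0.0777 yaw 0.307 w 0.0462 F [ 0.7 -2.9 -1.3]
shift cm [  0.03 -11.07   0.02] roll 0.004 tilt [-2.e-04 -3.e-04 -1.e+00]
tcp px [[230. 388.]]
tcp px [[581. 203.]]
```

View pics/s11.png

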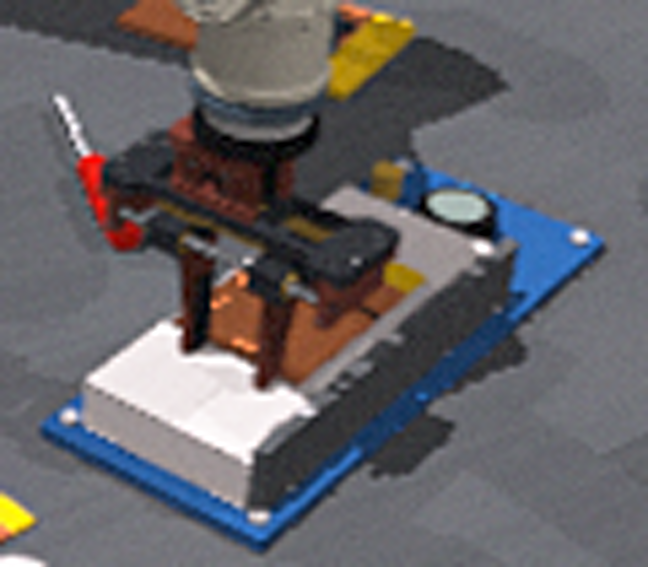

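View pics/t11.png

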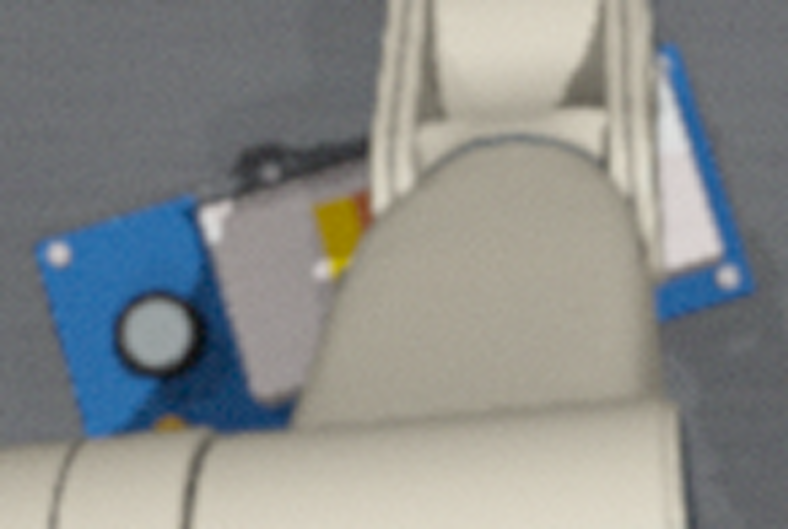

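Call:
{"name": "send_rows", "arguments": {"rows": [{"tx":0,"ty":-1.0,"tz":0,"roll":0,"hand":120},{"tx":0,"ty":-2.0,"tz":0,"roll":0,"hand":120},{"tx":0,"ty":-3.0,"tz":0,"roll":0,"hand":120},{"tx":0,"ty":-4.0,"tz":0,"roll":0,"hand":120},{"tx":0,"ty":-4.5,"tz":0,"roll":0,"hand":120}]}}

```text
time_s: 11.45
ee_pos: [0.6068, 0.1098, 0.0319]
orientation: [[0.953, 0.303, 0.0], [0.303, -0.953, -0.0], [0.0, 0.0, -1.0]]
wrist_force: [0.7, -3.4, -1.5]
width: 0.0469
```

Call:
{"name": "send_rows", "arguments": {"rows": [{"tx":0,"ty":-0.8,"tz":0,"roll":0,"hand":120},{"tx":0,"ty":-1.6,"tz":0,"roll":0,"hand":120},{"tx":0,"ty":-2.4,"tz":0,"roll":0,"hand":120},{"tx":0,"ty":-3.0,"tz":0,"roll":0,"hand":120},{"tx":0,"ty":-3.5,"tz":0,"roll":0,"hand":120}]}}

```text
time_s: 11.95
ee_pos: [0.5965, 0.1425, 0.0319]
orientation: [[0.953, 0.302, 0.0], [0.302, -0.953, -0.0], [0.0, 0.0, -1.0]]
wrist_force: [0.8, -3.5, 0.2]
width: 0.0465
```

```bash
python3 to.py l -0.002 0.033 0.0315;python3 look.py scene 265 140 385 245 5.4 s12;python3 look.py top 112 120 258 218 5.4 t12
```

```text
t 11.95 pos [0.5965 0.1425 0.0319] ledge xy -0.0019 0.0025 yaw 0.307 w 0.0465 F [ 0.8 -3.5  0.2]
shift cm [ 0.01 -3.05  0.03] roll 0.004 tilt [ 2.e-04 -0.e+00 -1.e+00]
tcp px [[300. 332.]]
tcp px [[459. 241.]]
```

View pics/s12.png

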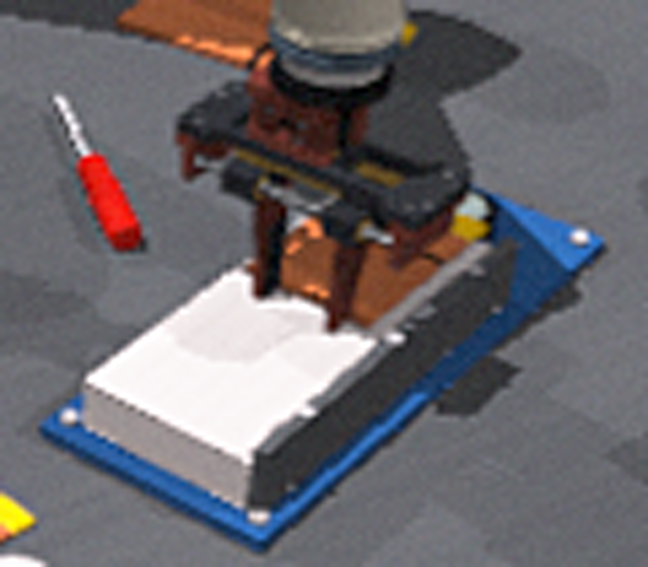

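View pics/t12.png

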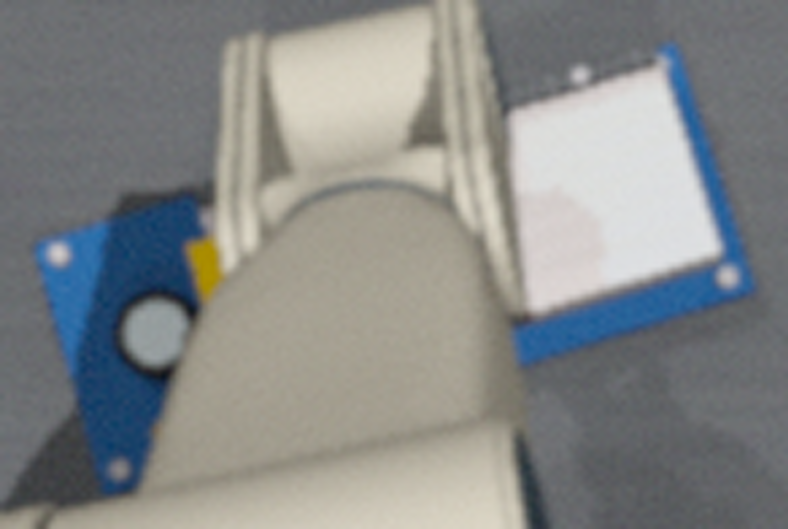

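Run:
```python
from h import *
p=pickle.load(open('t12.pkl','rb'))
px=(np.array([(185,242),(200,302)],float)+.5)/5.4-.5+np.array([112,120])
X=unproj(p,px,.056); print(pose(0,0,-.303,X-[.5991,.1407,0]))
p=pickle.load(open('t11.pkl','rb'))
px=(np.array([(315,207),(332,272)],float)+.5)/5.4-.5+np.array([112,120])
X=unproj(p,px,.056); print(pose(0,0,-.303,X-[.5991,.1407,0]))
```

```text
[[0.04332572 0.16306097 0.056     ]
 [0.00429528 0.1643608  0.056     ]]
[[ 0.03995907  0.08023473  0.056     ]
 [-0.00248072  0.08154196  0.056     ]]
```

Call:
{"name": "send_rows", "arguments": {"rows": [{"tx":0,"ty":-0.8,"tz":0,"roll":0,"hand":120},{"tx":0,"ty":-1.6,"tz":0,"roll":0,"hand":120},{"tx":0,"ty":-2.3,"tz":0,"roll":0,"hand":120},{"tx":0,"ty":-2.7,"tz":0,"roll":0,"hand":120},{"tx":0,"ty":-3.0,"tz":0,"roll":0,"hand":120}]}}

```text
time_s: 12.55
ee_pos: [0.5873, 0.1711, 0.0317]
orientation: [[0.953, 0.303, -0.0], [0.303, -0.953, -0.0], [-0.0, 0.0, -1.0]]
wrist_force: [1.8, -4.2, 0.4]
width: 0.0461
```

Call:
{"name": "send_rows", "arguments": {"rows": [{"tx":0,"ty":0.5,"tz":0,"roll":0,"hand":120},{"tx":0,"ty":2.0,"tz":0,"roll":0,"hand":120},{"tx":0,"ty":3.0,"tz":-3,"roll":0,"hand":120},{"tx":0,"ty":3.0,"tz":-8,"roll":0,"hand":120},{"tx":0,"ty":3.0,"tz":-13,"roll":0,"hand":120}]}}

```text
time_s: 13.05
ee_pos: [0.596, 0.1404, 0.1623]
orientation: [[0.954, 0.301, -0.003], [0.301, -0.954, -0.0], [-0.003, -0.001, -1.0]]
wrist_force: [1.2, 0.7, 0.1]
width: 0.0464
```

```bash
python3 to.py w 0.612 -0.336 0.16;python3 look.py scene 265 140 385 245 5.4 s13;python3 look.py top 112 120 258 218 5.4 t13
```

```text
t 13.05 pos [0.596  0.1404 0.1623] ledge xy -0.003 0.0007 yaw 0.305 w 0.0464 F [1.2 0.7 0.1]
shift cm [-12.8   45.92   0.24] roll 0.002 tilt [-2.6e-03 -2.0e-04 -1.0e+00]
tcp px [[326. 154.]]
tcp px [[429. 185.]]
```

View pics/t13.png

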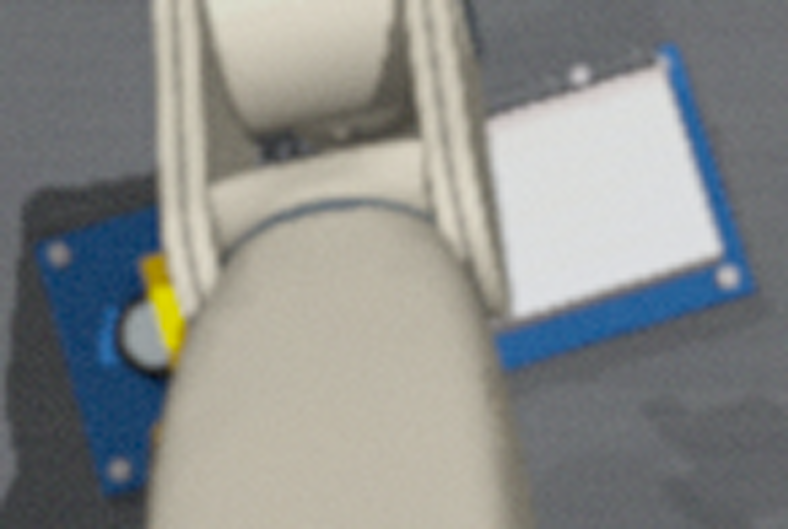

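Run:
```python
from h import *
p=pickle.load(open('top0.pkl','rb'));s=pickle.load(open('scene0.pkl','rb'))
o=lambda u,v:(u/2.2+70,v/2.2+90)
for nm,c in(('handle',(650,45)),('cabL',(550,15)),('can',(500,43))):
    print(nm,[unproj(p,[o(*c)],z)[0,:2].round(3) for z in(0,.1,.15)])
q=lambda u,v:(u/2.4+110,v/2.4+90)
for nm,c in(('handleL',(150,487)),('handleR',(258,443)),('cab topnear',(345,425)),('cabTopLeft',(88,530))):
    print(nm,[unproj(s,[q(*c)],z)[0,:2].round(3) for z in(0,.1,.15)])
```

```text
handle [array([ 0.792, -0.444]), array([ 0.759, -0.418]), array([ 0.743, -0.405])]
cabL [array([ 0.843, -0.285]), array([ 0.807, -0.27 ]), array([ 0.788, -0.262])]
can [array([ 0.797, -0.204]), array([ 0.763, -0.194]), array([ 0.747, -0.189])]
handleL [array([ 0.692, -0.46 ]), array([ 0.78 , -0.487]), array([ 0.824, -0.501])]
handleR [array([ 0.695, -0.32 ]), array([ 0.783, -0.362]), array([ 0.827, -0.383])]
cab topnear [array([ 0.724, -0.212]), array([ 0.809, -0.266]), array([ 0.852, -0.293])]
cabTopLeft [array([ 0.714, -0.544]), array([ 0.8  , -0.562]), array([ 0.843, -0.571])]
```

Call:
{"name": "send_rows", "arguments": {"rows": [{"tx":-1.2,"ty":4.5,"tz":-1,"roll":-0.1,"hand":255},{"tx":-2.4,"ty":9,"tz":-2,"roll":-0.2,"hand":255},{"tx":-3.7,"ty":13.5,"tz":-2,"roll":-0.3,"hand":255},{"tx":-4.9,"ty":18,"tz":-2,"roll":-0.4,"hand":255},{"tx":-6.0,"ty":22.5,"tz":-2,"roll":-0.5,"hand":255}]}}

```text
time_s: 13.65
ee_pos: [0.6067, -0.0932, 0.1813]
orientation: [[0.689, 0.725, -0.0], [0.725, -0.689, 0.0], [-0.0, -0.001, -1.0]]
wrist_force: [0.1, -0.5, -0.0]
width: 0.0099
```

```bash
python3 to.py w 0.612 -0.336 0.16 1.57;python3 look.py scene 230 100 400 225 4.6 s14;python3 look.py top 112 120 258 218 5.4 t14
```

```text
t 13.65 pos [ 0.6067 -0.0932  0.1813] ledge xy -0.0625 -0.2256 yaw 0.811 w 0.0099 F [ 0.1 -0.5 -0. ]
shift cm [-17.23  17.11   2.12] roll -0.759 tilt [-5.e-04  4.e-04 -1.e+00]
tcp px [[165. 405.]]
tcp px [[848. 167.]]
```

View pics/t14.png

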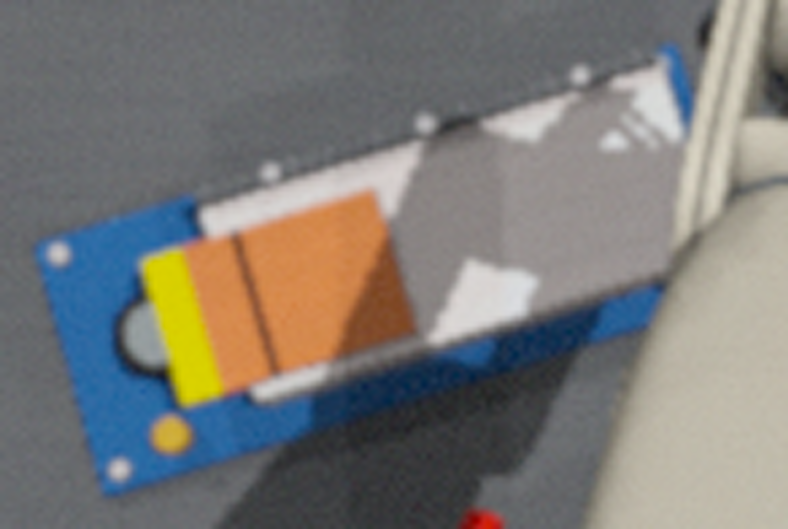

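View pics/s14.png

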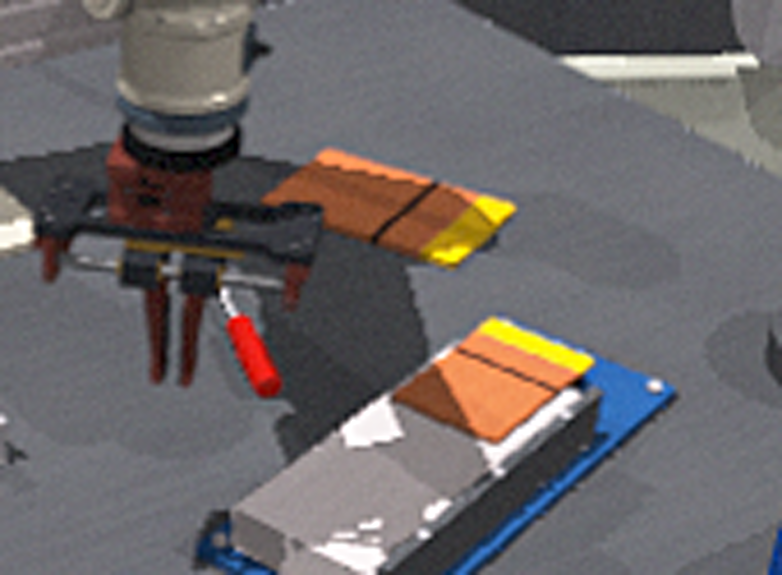

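```bash
cat > fit2.py <<'E'
from h import *
import sys
T=pickle.load(open('t14.pkl','rb'))
f=lambda L:(np.array(L,float)+.5)/5.4-.5+[112,120]
B=f([(140,260),(178,406),(414,331),(373,189)]);Bm=np.array([(47.5,75,56),(-47.5,75,56),(-47.5,-75,56),(47.5,-75,56)])/1e3
g=lambda v:(proj(T,pose(*v,Bm))-B).ravel()
r=least_squares(g,(.56,.25,.3));b=r.x;print(b,g(b).round(1))
pts=np.array([(-47.5,50,56),(47.5,50,56),(-47.5,15,56),(47.5,15,56),(0,0,56)])/1e3
print((pose(0,0,-.303,pose(*b,pts)-[.5991,.1407,0])).round(4))
E
python3 fit2.py
```

```text
[0.55754709 0.2518721  0.29749426] [-0.2 -0.1  0.3 -0.1  0.1  0.4 -0.2 -0.2]
[[-0.0537  0.1688  0.056 ]
 [ 0.0413  0.1682  0.056 ]
 [-0.0539  0.1338  0.056 ]
 [ 0.0411  0.1332  0.056 ]
 [-0.0065  0.1185  0.056 ]]
```

Call:
{"name": "send_rows", "arguments": {"rows": [{"tx":-3.5,"ty":3.4,"tz":0,"roll":-0.14,"hand":255},{"tx":-7.0,"ty":6.9,"tz":0,"roll":-0.28,"hand":255},{"tx":-10.5,"ty":10.4,"tz":0,"roll":-0.42,"hand":255},{"tx":-14.0,"ty":13.9,"tz":0,"roll":-0.56,"hand":255},{"tx":-17.2,"ty":17.0,"tz":1,"roll":-0.7,"hand":255}]}}

```text
time_s: 14.25
ee_pos: [0.6115, -0.335, 0.1724]
orientation: [[0.059, 0.998, 0.002], [0.998, -0.059, -0.001], [-0.001, 0.002, -1.0]]
wrist_force: [0.3, -0.5, 0.7]
width: 0.0002
```

```bash
python3 to.py w 0.611 -0.336 0.09 1.57;python3 look.py scene 130 150 270 270 5 s15
```

```text
t 14.25 pos [ 0.6115 -0.335   0.1724] ledge xy -0.1301 -0.4577 yaw 1.511 w 0.0002 F [ 0.3 -0.5  0.7]
shift cm [-0.1  -0.06  8.24] roll -0.059 tilt [ 1.9e-03 -6.0e-04 -1.0e+00]
tcp px [[325. 334.]]
```

View pics/s15.png

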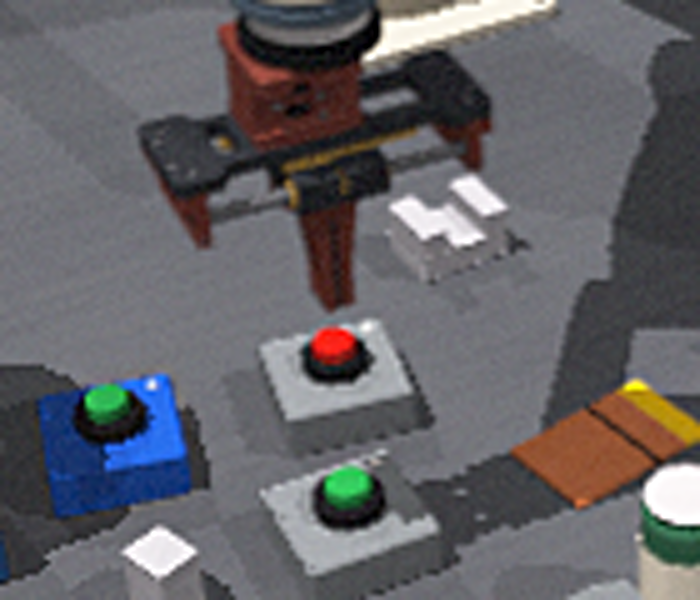

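Call:
{"name": "send_rows", "arguments": {"rows": [{"tx":-0.1,"ty":0,"tz":2,"roll":0,"hand":255},{"tx":-0.1,"ty":0,"tz":5,"roll":0,"hand":255},{"tx":-0.1,"ty":0,"tz":8,"roll":0,"hand":255},{"tx":-0.1,"ty":0,"tz":11,"roll":0,"hand":255},{"tx":-0.1,"ty":0,"tz":11,"roll":0,"hand":255}]}}

```text
time_s: 14.8
ee_pos: [0.6076, -0.3312, 0.0566]
orientation: [[0.065, 0.998, -0.008], [0.998, -0.065, 0.005], [0.004, -0.008, -1.0]]
wrist_force: [-0.3, -0.1, -0.5]
width: 0.0004
```

```bash
python3 to.py w 0.611 -0.336 0.04 1.57;python3 look.py scene 160 190 240 260 8 s16;python3 look.py top 280 100 420 230 5 t16
```

```text
t 14.8 pos [ 0.6076 -0.3312  0.0566] ledge xy -0.1327 -0.4529 yaw 1.505 w 0.0004 F [-0.3 -0.1 -0.5]
shift cm [-0.46  0.38  1.66] roll -0.065 tilt [-0.0077  0.0048 -1.    ]
tcp px [[321. 438.]]
tcp px [[296. 289.]]
```

View pics/s16.png

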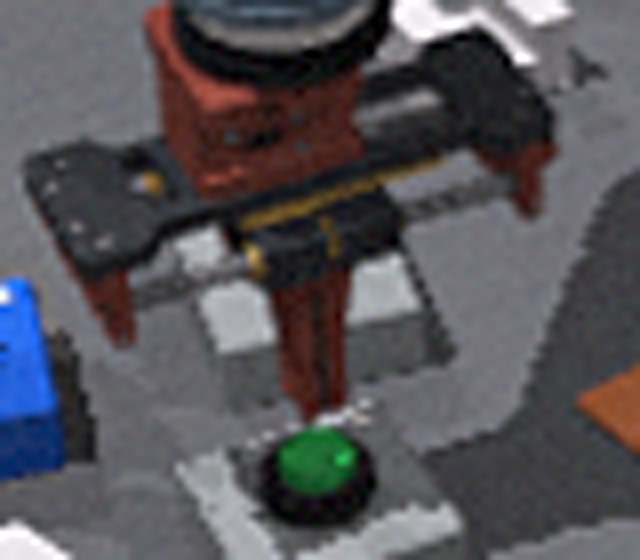

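View pics/t16.png

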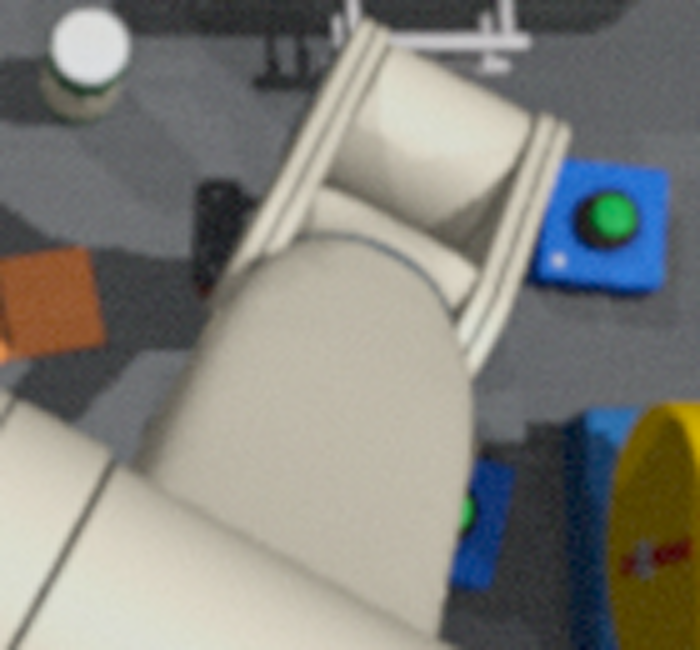

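Call:
{"name": "send_rows", "arguments": {"rows": [{"tx":0,"ty":0,"tz":0,"roll":0,"hand":255},{"tx":0,"ty":0,"tz":0,"roll":0,"hand":255},{"tx":0,"ty":0,"tz":0,"roll":0,"hand":255},{"tx":0,"ty":0,"tz":0,"roll":0,"hand":255},{"tx":0,"ty":0,"tz":0,"roll":0,"hand":255}]}}

```text
time_s: 15.4
ee_pos: [0.6113, -0.3335, 0.0623]
orientation: [[0.064, 0.998, 0.001], [0.998, -0.064, -0.0], [-0.0, 0.001, -1.0]]
wrist_force: [0.8, -0.1, 1.0]
width: 0.0006
```

```bash
python3 to.py w 0.611 -0.336 0.04 1.57;python3 look.py scene 160 190 240 260 8 s17
python3 - <<'E'
from h import *
from bench import sense
p=pickle.load(open('s17.pkl','rb'));e=np.array(sense()['ee_pos'])
k=lambda X:((proj(p,X)-[160,190]+.5)*8-.5).round(0)
print([k(e+[0,0,d]) for d in(0,.02)]);print('btn',k([[.611,-.336,z] for z in(.045,.05,.055)]))
E
```

```text
t 15.4 pos [ 0.6113 -0.3335  0.0623] ledge xy -0.1298 -0.4562 yaw 1.507 w 0.0006 F [ 0.8 -0.1  1. ]
shift cm [-0.25 -0.02  2.23] roll -0.063 tilt [ 6.e-04 -3.e-04 -1.e+00]
tcp px [[319. 436.]]
[array([[319., 436.]]), array([[316., 396.]])]
btn [[316. 472.]
 [315. 463.]
 [314. 453.]]
```

View pics/s17.png

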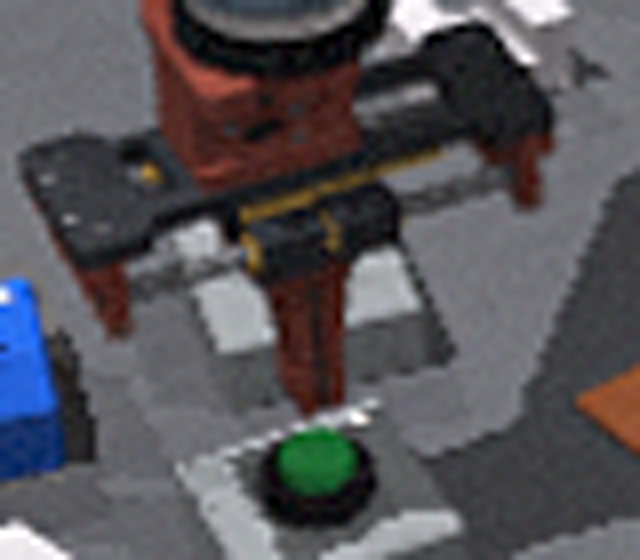

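Call:
{"name": "send_rows", "arguments": {"rows": [{"tx":-0.2,"ty":0,"tz":0.6,"roll":0,"hand":255},{"tx":-0.2,"ty":0,"tz":1.2,"roll":0,"hand":255},{"tx":-0.2,"ty":0,"tz":1.8,"roll":0,"hand":255},{"tx":-0.2,"ty":0,"tz":2.2,"roll":0,"hand":255},{"tx":-0.2,"ty":0,"tz":2.2,"roll":0,"hand":255}]}}

```text
time_s: 15.95
ee_pos: [0.6104, -0.335, 0.0386]
orientation: [[0.064, 0.998, -0.002], [0.998, -0.064, 0.001], [0.001, -0.002, -1.0]]
wrist_force: [-0.6, 0.5, 0.7]
width: 0.0003
```

```bash
python3 to.py w 0.611 -0.336 0.03 1.57;python3 look.py scene 160 190 240 260 8 s18
```

```text
t 15.95 pos [ 0.6104 -0.335   0.0386] ledge xy -0.1312 -0.4574 yaw 1.507 w 0.0003 F [-0.6  0.5  0.7]
shift cm [-0.09  0.07  0.86] roll -0.063 tilt [-1.6e-03  9.0e-04 -1.0e+00]
tcp px [[318. 483.]]
```

View pics/s18.png

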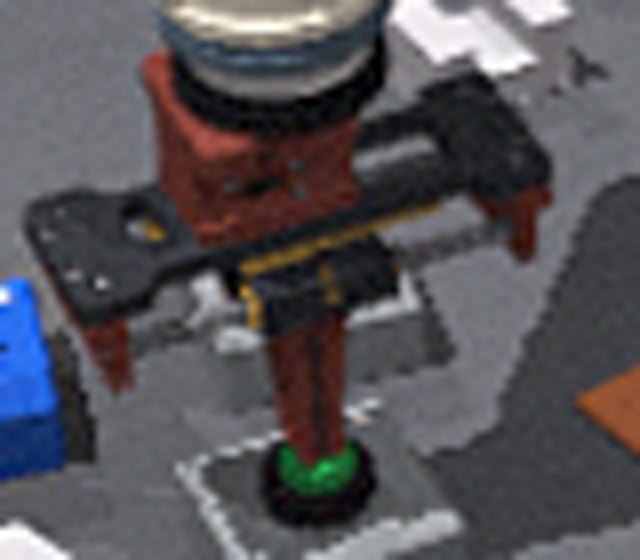

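The tip is centred above the green button, with its end at (313,455) and the button at (317,465) in the crop. Pressing down with force watch.

Call:
{"name": "send_rows", "arguments": {"rows": [{"tx":0,"ty":0,"tz":0.3,"roll":0,"hand":255},{"tx":0,"ty":0,"tz":0.6,"roll":0,"hand":255},{"tx":0,"ty":0,"tz":0.9,"roll":0,"hand":255},{"tx":0,"ty":0,"tz":1.0,"roll":0,"hand":255},{"tx":0,"ty":0,"tz":1.0,"roll":0,"hand":255}]}}

```text
time_s: 16.5
ee_pos: [0.6114, -0.3356, 0.0305]
orientation: [[0.064, 0.998, 0.001], [0.998, -0.064, -0.0], [-0.0, 0.001, -1.0]]
wrist_force: [-1.4, 0.4, 5.6]
width: 0.0
```

Call:
{"name": "send_rows", "arguments": {"rows": [{"tx":0,"ty":0,"tz":0.1,"roll":0,"hand":255},{"tx":0,"ty":0,"tz":0.2,"roll":0,"hand":255},{"tx":0,"ty":0,"tz":0.2,"roll":0,"hand":255},{"tx":0,"ty":0,"tz":0.2,"roll":0,"hand":255},{"tx":0,"ty":0,"tz":0.2,"roll":0,"hand":255}]}}

```text
time_s: 17.0
ee_pos: [0.6115, -0.3357, 0.0302]
orientation: [[0.064, 0.998, 0.001], [0.998, -0.064, -0.001], [-0.001, 0.001, -1.0]]
wrist_force: [-4.1, 3.1, 17.4]
width: 0.0007
```

```bash
python3 look.py scene 160 190 240 260 8 s19; python3 to.py w 0.611 -0.336 0.03 1.57
```

```text
tcp px [[320. 502.]]
t 17.05 pos [ 0.6115 -0.3357  0.0302] ledge xy -0.1303 -0.4584 yaw 1.507 w 0.0002 F [-5.   3.7 17.2]
shift cm [-0.04 -0.05  0.02] roll -0.063 tilt [ 1.1e-03 -6.0e-04 -1.0e+00]
```

View pics/s19.png

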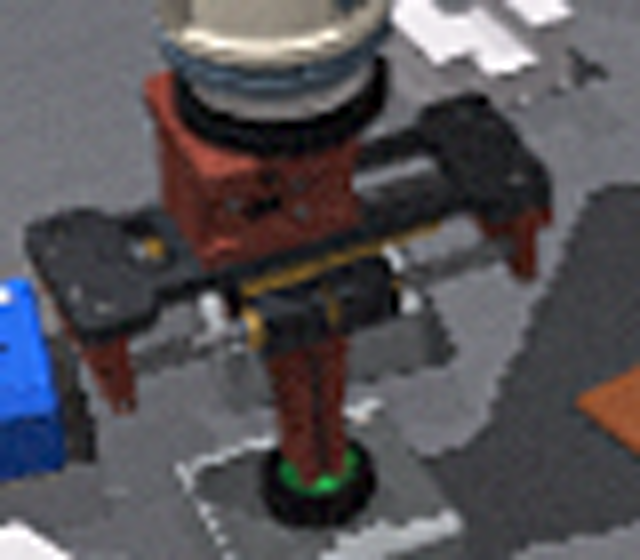

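Call:
{"name": "send_rows", "arguments": {"rows": [{"tx":0,"ty":0,"tz":-0.1,"roll":0,"hand":255},{"tx":0,"ty":0,"tz":-0.25,"roll":0,"hand":255},{"tx":0,"ty":0,"tz":-0.4,"roll":0,"hand":255},{"tx":0,"ty":0,"tz":-0.4,"roll":0,"hand":255},{"tx":0,"ty":0,"tz":-0.4,"roll":0,"hand":255}]}}

```text
time_s: 17.55
ee_pos: [0.6114, -0.3356, 0.0319]
orientation: [[0.064, 0.998, 0.001], [0.998, -0.064, -0.0], [-0.0, 0.001, -1.0]]
wrist_force: [1.2, 0.2, 3.3]
width: 0.0003
```

Spring force of 3.3 N at 1.7 mm above the hard stop confirms the button was bottomed out. Retracting.

Call:
{"name": "send_rows", "arguments": {"rows": [{"tx":0,"ty":0,"tz":-1,"roll":0,"hand":255},{"tx":0,"ty":0,"tz":-4,"roll":0,"hand":255},{"tx":0,"ty":0,"tz":-8,"roll":0,"hand":255},{"tx":0,"ty":0,"tz":-12,"roll":0,"hand":255},{"tx":0,"ty":0,"tz":-15,"roll":0,"hand":255}]}}

```text
time_s: 18.05
ee_pos: [0.611, -0.3354, 0.1843]
orientation: [[0.064, 0.998, 0.001], [0.998, -0.064, -0.0], [-0.0, 0.001, -1.0]]
wrist_force: [-0.5, -0.3, -0.2]
width: 0.0006
```

Call:
{"name": "send_rows", "arguments": {"rows": [{"tx":0,"ty":0,"tz":0,"roll":0,"hand":255},{"tx":0,"ty":0,"tz":0,"roll":0,"hand":255},{"tx":0,"ty":0,"tz":0,"roll":0,"hand":255},{"tx":0,"ty":0,"tz":0,"roll":0,"hand":255},{"tx":0,"ty":0,"tz":0,"roll":0,"hand":255}]}}

```text
time_s: 18.55
ee_pos: [0.6103, -0.335, 0.1802]
orientation: [[0.064, 0.998, -0.002], [0.998, -0.064, 0.001], [0.001, -0.002, -1.0]]
wrist_force: [0.2, -0.4, -0.1]
width: 0.0006
```

```bash
python3 look.py scene 130 130 385 290 3 s20;python3 look.py top 112 120 258 218 5.4 t14b; cp t14b.pkl t20.pkl; sed 's/t14.pkl/t20.pkl/' fit2.py>fit3.py; python3 to.py w 0.611 -0.336 0.2 1.57
```

```text
tcp px [[200. 249.]]
tcp px [[1271.  159.]]
t 18.65 pos [ 0.6107 -0.3352  0.1808] ledge xy -0.131 -0.4577 yaw 1.507 w 0.0006 F [-0.3  0.6  0.6]
shift cm [-0.08  0.04 -1.92] roll -0.063 tilt [-1.3e-03  8.0e-04 -1.0e+00]
```

View pics/s20.png

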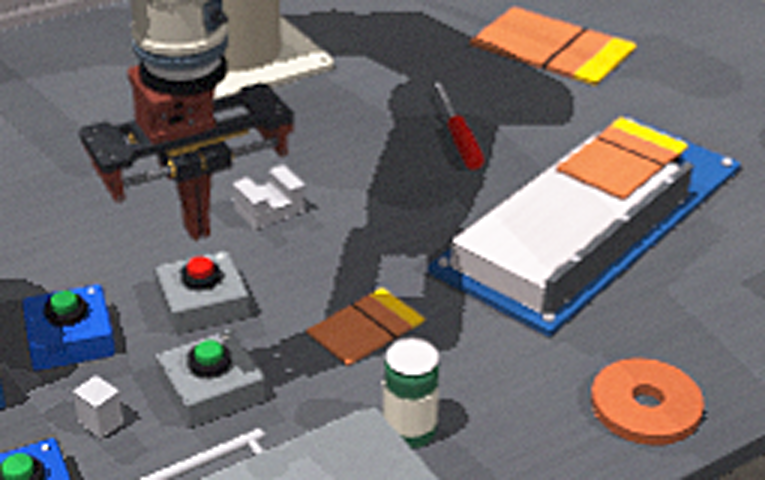

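View pics/t14b.png

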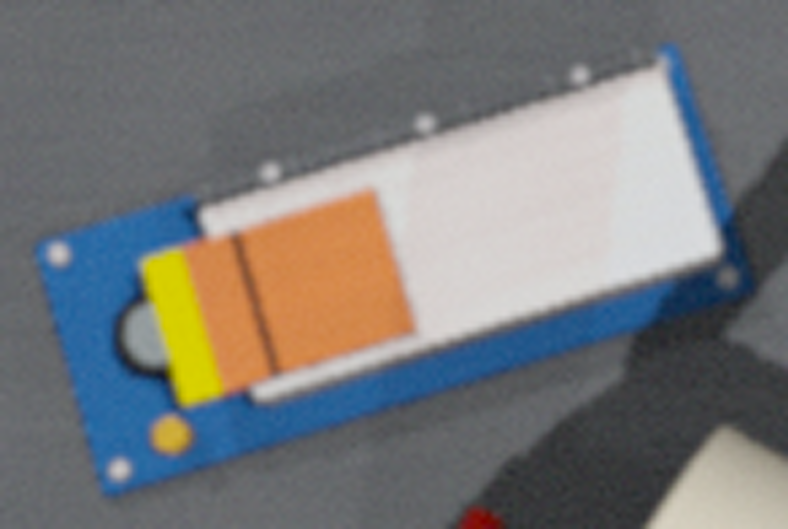

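The blank is unmoved (same corners), the band is past the end, the line is on the ledge, the green button is up and the arm is clear. Handing in.

```bash
python3 -c "
from bench import ctrl;print(ctrl.job_done())"
```

```text
the job is handed in; nothing more can be done
None
```

I pushed the middle-sized blank along the ledge with the fingertips, then pressed the green button on the grey console to its stop and let it come back up. I handed the job in at about 18.7 s; no verdict was reported.

**Blank:** A fit on the top view, taken just before the press, puts the band's inner corners at y ≈ 168–169 mm and the line ends at y ≈ 133–134 mm in the ledge frame. The ledge ends at 150 mm. After the press the blank showed the same corner pixels, flat and at rest. I compared these by eye and did not refit.

**Button:** It stopped moving at 17 N, and the spring still pushed with 3.3 N 1.7 mm higher. I took that as fully down. The last picture shows the green button up, the red one untouched, and the other loose things looking to be where they were.

**Disagreement:** The reported TCP height read about 20 mm lower than the real fingertips. Contact with the 50 mm ledge came at a reading of z ≈ 0.030. I did not find the cause, so I set the heights by camera and contact force. The horizontal positions agreed.

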